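Seat the knurled lens on the camera and hold it home

ROBOT

A 6-joint arm with a two-finger parallel gripper is mounted at the origin on the work surface. World frame = base frame: x ahead of the robot, y to its left, z up, the work surface at z = 0. Lengths are in m, angles in rad, forces in N, time in s.
With the tool pointing down it reaches from about 0.3 to 0.775 m from the base axis. Payload 14.6 kg.
Tool frame: the origin (TCP) lies at the very end of the fingers, on their centre line; the grasp point (between the pads) lies 19 mm behind it; z points along the fingers, y is the line along which they close (so a half turn about z gives the same grasp; the last joint's range is limited). The gripper opens to 94 mm and grips with 3 to 60 N. Pads are 16 mm wide; open, the fingers measure 119 mm over their backs; the gripper's body (75 mm by 177 mm) begins 78 mm behind the grasp point.
Start: joints at [1.131, 0.3, 1.521, -0, 1.321, -0.067], TCP at [0.2, 0.512, 0.205] pointing down, gripper open.
Joint ranges: [-3.03, 3.03], [-0.79, 2.21], [0.23, 2.52], [-1.04, 4.18], [0, 3.07], [-2.55, 2.55]. Speed limits (rad/s): [2.22, 2.22, 2.57, 3.14, 3.14, 3.14].

INTERFACE

Orientations are given as [roll, pitch, yaw] about the fixed x, y, z axes, in that order (R = Rz(yaw) Ry(pitch) Rx(roll)).
In Python, from station import ctrl gives the robot as it stands.
- The arm moves only by the tool carry_out, never from a script. Its argument "motion" is text: rows parted by semicolons, each of 7 numbers parted by spaces: the shift along the world's x, y, z in m, then the turn, a rotation vector about the world's x, y, z in degrees, then the closure in counts, from 0 (fully open) to 255 (shut). In form: dx dy dz wx wy wz hand; .... A call has 1 to 20 rows; each row shifts and turns the commanded pose from where the row before left it; what a row does not reach is not made up. A row lasts 1/12 s, in which the tool goes at most 41.7 mm and 7.16 degrees, less where a joint would pass 70% of its speed; a pose out of reach is approached as far as the arm can. A call is refused whole if a number of a shift passes 0.0417 or a number of a turn 7.16, either way. A call with a gripper value outside its range is refused whole. The fingers move at their own pace and stop on an object; "grip_force" is the grip in N (left out, the last holds). Time passes only in rows, so rows that do not move let the fingers close. It gives the time, the measured TCP pose, the force, the opening and the grip force at its end, in the units of the state.
- ctrl.get_obs(): the state, without advancing time (a new reading comes with each control period).
- ctrl.camera(name): name is "scene" or "top"; returns a dict with "pixels" (400x640x3 uint8, red, green, blue), "range_z" (400x640 float32, m along the optical axis (not along the pixel's ray), 0 where there is no reading), "K" (3x3 intrinsics, pixels), "position" and "attitude" of the camera in the world. Camera axes: x right, y up, looking along -z (the intrinsics and any distortion apply to the point x, -y, -z); pixel columns grow to the right and rows downward; lengths in m; the calibration is good to about 2 mm. A picture is of the moment at which its call begins.
- ctrl.hand_in(): hands the job in; it is judged then, once.
The state is a dict: "time_s": time; "qpos": joint angles; "joint_vel": joint speeds; "tau": joint torques, N m; "ee_pos": TCP position; "eef_rot": TCP orientation; "force": force on the tool from outside, world axes, zero at the start; "moment": the same for the moment, N m; "grip_width": finger opening in m; "grip_force": force on a finger pad.
Only numpy, scipy, OpenCV 4.12 (cv2) and the standard library are available. Lean on these libraries where they do the work, as an engineer would, in place of code of your own. Each camera call takes 0.05 s, during which the arm holds its last target. There are 200 camera calls.

TASK

Draw the camera tray, which has a brass post to pull, fully out from under the desk riser. Then set the black knurled lens foot-down on the camera's upright mount, turn it until its hidden keyway drops over the pin (the pin lies within a quarter turn clockwise, seen from above, of where the two red dots line up), and press it flat home against the mount's spring. Finish with the hand still on the lens, holding it pushed fully home, the tray still out, the lens never tipped over and the other loose things left where they were.

Things in the scene. Friction and masses are not known exactly. Their poses are not given: they have to be found in the camera images.
- tray (a joint): how far the plywood tray is drawn out, m: 0 is fully under the riser, 0.130 is the end stop (fully out). It starts between 0 and 0.020. It slides level towards the robot, along the -x axis of tray_pull, carrying the camera with it; about 6 N of friction, and it stays where it is left.
- tray_pull (a point): on the axis of the upright brass post (16 mm diameter, standing on the tray's front end), at the height to grip it: 88 mm above the desk, the post's top is at 105 mm. Axes are those of the tray: z up, -x is the way the tray is drawn out. The riser's front edge is 75 mm beyond the post when the tray is fully in.
- riser_edge (a point): middle of the front top edge of the fixed brown wooden riser (560 mm wide, 220 deep), 123 mm above the desk; +x points to its back, same axes as the tray. Its underside is 105 mm above the desk. A keyboard lies on it, up to 141 mm above the desk, from 82 mm behind this edge.
- mount (a point): centre of the mount flange on the black camera that lies on its back on the tray: an aluminium disc, 72 mm diameter, facing up 60 mm above the desk. z up along the mount axis, +x points to the red dot on the flange. It moves with the tray, 120 mm behind the post; with the tray out it stands 85 mm in front of the riser's edge.
- spigot_top (a point): centre of the top of the steel spigot on the flange: 38 mm diameter, 15 mm high, top edge bevelled. Beside it stands a dark steel pin, 4.4 mm wide, its top 10 mm above the flange, reaching 25 mm from the axis. Its direction differs each time, 20 to 80 degrees clockwise (seen from above) from the red dot; it is in view from above once the tray is out.
- plunger_top (a point): centre of the top of the brass spring plunger (20 mm diameter) in the spigot, at rest 23 mm above the flange. It meets the lens only in its last 5 mm of travel and pushes it up with 4 N, rising to 8 N when home. That is more than the lens weighs: if let go, the lens rises 5 mm. (This point marks the rest position and does not sink.)
- lens: the black lens with the knurled collar, 58 mm diameter, 48 mm tall, about 0.24 kg, standing foot-down on the desk to the left or right of the tray. Origin: centre of its underside; z up, +x points to the red dot on its top rim. Its foot is hollow (bore 41 mm diameter, 18 mm deep) with one keyway inside, at +x under the red dot.
- lens_collar (a point): middle of the lens's knurled collar, 34 mm above its underside; grip across the diameter 20 to 46 mm above the underside. The keyway, 8.5 mm wide, takes the pin within about 5 degrees either way. Off it the lens rests on the pin, its underside 10 mm above the flange; over it the lens drops, and is home when its underside lies on the flange. 2 to 8 N of push is enough while turning.
- spare_lens: bystander: smooth silver lens with a white cap and black band, 60 mm diameter, 62 mm tall, origin at its underside
- mouse: bystander: black computer mouse, 100 x 58 x 26 mm, on a blue mat; origin at its underside
- mug: bystander: blue mug, 80 mm diameter, 95 mm tall; origin at its underside
- screwdriver: bystander: screwdriver lying on the desk
- cleaner: bystander: small clear bottle, 44 mm diameter, 110 mm tall; origin at its underside
- lens_cap: bystander: black lens cap, a disc of 58 mm diameter and 8 mm thick; origin at its underside

How it is judged:
On the way, in this order (a step that is already met when the one before it is completed fails the run):
1. the tray is drawn fully out, the lens still off the camera (value of joint tray above 0.122 m and horizontal distance between lens and mount above 0.06 m), for 0.2 s.
2. the lens is set over the mount's spigot (horizontal distance between lens and mount below 0.005 m and z of lens in the frame of mount below 0.016 m), for 0.1 s.
At the end, for the whole second after the job is handed in: Tray out to within 10 mm of its stop; lens upright, centred within 3 mm and flat within 0.06 rad on the mount with its underside within 2 mm of the flange (its keyway over the pin, the spring pressed in), and the fingers still holding it there with more than 3 N (value of joint tray above 0.12 m and z of lens in the frame of mount below 0.002 m and horizontal distance between lens and mount below 0.003 m and angle between the z axis of lens and the z axis of mount, either way round below 0.06 rad and angle between lens's own z axis and vertical below 0.5 rad and contact force between the fingers and lens above 3 N); the arm keeps its last pose, push and grip.
It fails at once if a bystander is moved by more than 30 mm (distance of any of spare_lens, mouse, mug, screwdriver, cleaner, lens_cap from where it was at the start of the episode above 0.03 m).
It fails at once if the lens is tipped over (angle between lens's own z axis and vertical above 0.7 rad).
It also fails if it takes over 58 s, if anything falls off the work surface, if the arm or the gripper's body presses on something with over 40 N, if the wrist force passes 120 N, or if a joint passes its speed limit or range.

## Working session

There is one attempt and no reset: what is moved stays moved. The work goes in short steps, Python scripts to look and compute and a tool call to move; the robot and the scene stay as the last step left them, time stands still between calls to the robot, and variables do not carry over. Pictures are saved under pics/ and viewed, at most 10 in all, crops included, and the job is handed in when it is done.

Besides the shell and the picture viewer there is one more tool, called by a JSON object that holds its "api" and its "payload", one argument or row to a line. carry_out: Moves the arm, as the interface text tells. Its arguments: {"type":"object","properties":{"motion":{"type":"string"},"grip_force":{"type":"number"}},"required":["motion"]}

```bash
mkdir -p pics; cat > h.py <<'E'
import numpy as np, cv2
from station import ctrl
def cam(n):
    c=ctrl.camera(n); c['bgr']=cv2.cvtColor(c['pixels'],cv2.COLOR_RGB2BGR); return c
def R(c):
    a=np.array(c['attitude'],float)
    if a.shape==(3,3): return a
    from scipy.spatial.transform import Rotation as Ro
    return Ro.from_euler('xyz',a).as_matrix()
def ray(c,u,v,z):
    "pixel -> world on plane z"
    K=c['K']; d=R(c)@np.array([(u-K[0,2])/K[0,0],-(v-K[1,2])/K[1,1],-1]); p=np.array(c['position'])
    return p+d*(z-p[2])/d[2]
def dep(c,u,v):
    K=c['K']; r=float(c['range_z'][int(v),int(u)])
    return np.array(c['position'])+R(c)@(np.array([(u-K[0,2])/K[0,0],-(v-K[1,2])/K[1,1],-1])*r)
E
python3 - <<'E'
from h import *
o=ctrl.get_obs(); print(o)
for n in ('top','scene'):
    c=cam(n); print(n,c['K'],c['position'],c['attitude'],[k for k in c]); cv2.imwrite(f'pics/{n}0.png',c['bgr'])
E
```

```text
{'time_s': 0.0, 'qpos': array([ 1.13140184e+00,  3.00481794e-01,  1.52157238e+00,  2.48542455e-05,
        1.32069957e+00, -6.66114169e-02]), 'joint_vel': array([-5.39899457e-05, -1.95075888e-03, -5.96659156e-04,  4.06823433e-05,
       -2.16299226e-04,  1.07599431e-03]), 'tau': array([ 1.69344908e-04, -5.31822038e+01, -3.52738917e+01,  7.08097452e-02,
        2.45916046e-02, -9.64189940e-05]), 'ee_pos': array([0.20020684, 0.51198851, 0.20488415]), 'eef_rot': array([-3.14043574e+00, -1.01305120e-04,  2.76880336e+00]), 'force': array([-0.02902937, -0.17337087,  1.57916421]), 'moment': array([-0.00931072, -0.01855248, -0.05603804]), 'grip_force': 0.0, 'grip_width': 0.09358952078712565}
top [[401.85584356   0.         323.71378221]
 [  0.         401.85584356 199.16303453]
 [  0.           0.           1.        ]] [0.37746285 0.00271732 1.31400565] [ 0.14379341 -0.00195204 -1.58659749] ['pixels', 'range_z', 'K', 'position', 'attitude', 'bgr']
scene [[462.4366264    0.         315.69556694]
 [  0.         462.4366264  196.7512813 ]
 [  0.           0.           1.        ]] [1.36697308 1.32990169 1.04523358] [1.0207263  0.02492046 2.57340559] ['pixels', 'range_z', 'K', 'position', 'attitude', 'bgr']
```

View pics/top0.png

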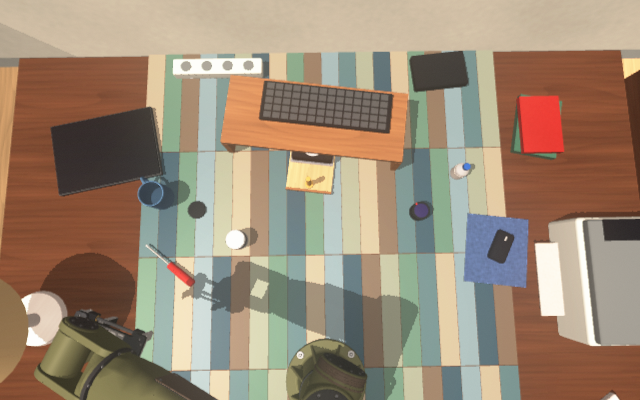

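View pics/scene0.png

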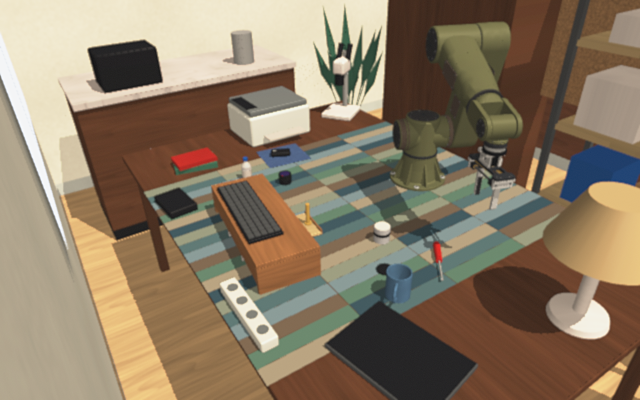

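The top view shows the post at about (309,182), the riser's front edge running from about (222,143) to (405,160), and the black lens at (420,211) on the right. The silver spare lens is at (236,240). Next I'll measure these and zoom in.

```bash
python3 - <<'E'
from h import *
c=cam('top'); s=cam('scene')
b=c['bgr']; 
a=cv2.resize(b[165:225,280:340],(400,400),interpolation=cv2.INTER_CUBIC)
l=cv2.resize(b[180:240,390:450],(400,400),interpolation=cv2.INTER_CUBIC)
cv2.imwrite('pics/crop1.png',np.hstack([a,l]))
rz=c['range_z']; 
H=np.zeros((400,640,3))
for v in range(60,260):
    for u in range(190,470): H[v,u]=dep(c,u,v)
z=H[...,2]
m=((z>.113)&(z<.150)).astype(np.uint8); n,lab,st,ct=cv2.connectedComponentsWithStats(m)
i=1+np.argmax(st[1:,4]); cs,_=cv2.findContours((lab==i).astype(np.uint8),0,1); r=cv2.minAreaRect(cs[0]); bp=cv2.boxPoints(r)
print('riser',r)
for p in bp: print(p,ray(c,*p,.123).round(4))
print('lens/tall blobs')
m=((z>.03)&(z<.11)).astype(np.uint8); n,lab,st,ct=cv2.connectedComponentsWithStats(m)
for i in range(1,n):
    if st[i,4]>6: print(st[i],ct[i].round(1),np.median(z[lab==i]).round(3),np.median(H[lab==i],0).round(4), z[lab==i].max().round(3))
hsv=cv2.cvtColor(b,cv2.COLOR_BGR2HSV).astype(int)
red=((hsv[...,0]<8)|(hsv[...,0]>170))&(hsv[...,1]>90)
for v,u in np.argwhere(red[190:235,400:440]): print('red',u+400,v+190,b[v+190,u+400])
E
```

```text
riser ((314.31781005859375, 118.5340576171875), (183.20147705078125, 69.45960235595703), 6.115502834320068)
[219.5385  143.30771] [0.7272 0.3131 0.123 ]
[226.93822   74.243385] [0.9501 0.2947 0.123 ]
[409.0971   93.76041] [ 0.8774 -0.2734  0.123 ]
[401.6974  162.82474] [ 0.6576 -0.2408  0.123 ]
lens/tall blobs
[ 190   60   72   16 1084] [225.1  67.1] 0.041 [1.0151 0.3218 0.0405] 0.051
[ 411   60   57   30 1380] [438.4  72.8] 0.035 [ 0.9869 -0.3943  0.035 ] 0.043
[221 143  12   8  56] [227.7 146.8] 0.062 [0.7308 0.3004 0.0625] 0.11
[290 151  43  13 323] [311.3 157. ] 0.055 [0.6967 0.0345 0.0551] 0.11
[391 162  10   7  46] [395.2 165.1] 0.067 [ 0.6621 -0.2297  0.0674] 0.11
[452 163  18  16 196] [459.9 170.4] 0.073 [ 0.6413 -0.4333  0.0732] 0.11
[306 177   5   9  40] [308.  180.7] 0.101 [0.6125 0.0447 0.1005] 0.108
[411 202  19  19 286] [419.9 210.8] 0.048 [ 0.5182 -0.307   0.0479] 0.056
[226 230  21  20 329] [235.7 239.6] 0.063 [0.4355 0.2722 0.0632] 0.07
red 415 203 [ 86  90 147]
red 416 203 [ 72  79 226]
red 417 203 [ 69  74 146]
red 415 204 [ 66  71 134]
red 416 204 [ 76  77 225]
red 417 204 [ 88  75 153]
```

View pics/crop1.png

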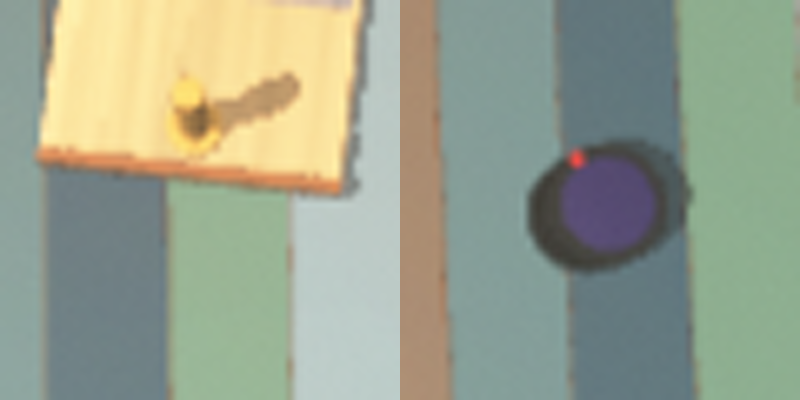

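The crops put the post top at about (308,178.5), the purple lens glass at about (421,210.5) and its red dot at (416,203.5). The riser yaw comes out near -7.2°, and the slope of the tray edge agrees.

```bash
python3 - <<'E'
from h import *
c=cam('top'); s=cam('scene')
print('post',ray(c,308.05,178.5,.105))
b=s['bgr']; hsv=cv2.cvtColor(b,cv2.COLOR_BGR2HSV)
m=cv2.inRange(hsv[190:240,290:325],(15,120,120),(35,255,255)); ys,xs=np.nonzero(m); t=ys.min(); 
print('scene brass rows',[(v+190,(xs[ys==v].mean()+290).round(1),len(xs[ys==v])) for v in range(t,t+8)])
v=t+190+1; print(ray(s,xs[ys<=t+2].mean()+290,v,.105))
g=c['bgr'][195:228,404:438]; h=cv2.cvtColor(g,cv2.COLOR_BGR2HSV)
pm=cv2.inRange(h,(115,60,60),(150,255,255)); M=cv2.moments(pm,True); u,v=404+M['m10']/M['m00'],195+M['m01']/M['m00']
ce=ray(c,u,v,.046); d=ray(c,416,203.5,.048); print('lens glass',u,v,M['m00'],ce,'dot',d,np.linalg.norm((d-ce)[:2]),np.degrees(np.arctan2(*(d-ce)[1::-1])))
pts=np.array([dep(c,x,y) for y in range(195,228) for x in range(404,438)]); k=pts[pts[:,2]>.043]; print('depth top',k.mean(0),(k.max(0)+k.min(0))/2, np.ptp(k,axis=0))
E
```

```text
post [0.61713612 0.04454597 0.105     ]
scene brass rows [(203, np.float64(307.0), 3), (204, np.float64(307.0), 3), (205, np.float64(307.0), 3), (206, np.float64(307.0), 3), (207, np.float64(307.0), 3), (208, np.float64(307.0), 3), (209, np.float64(307.0), 3), (210, np.float64(307.0), 3)]
[0.61683238 0.04996424 0.105     ]
lens glass 420.93706293706293 210.06293706293707 143.0 [ 0.52121624 -0.31097876  0.046     ] dot [ 0.54222358 -0.29584016  0.048     ] 0.025893740166995464 35.77778795802076
depth top [ 0.51632172 -0.30154704  0.07614738] [ 0.46247134 -0.16711035  0.67858715] [0.17001698 0.33965534 1.27083699]
```

{"api": "carry_out", "payload": {
  "motion": "0.026 -0.0291 0 0 0 -4.74 110; 0.026 -0.0291 0 0 0 -4.74 110; 0.026 -0.0291 0 0 0 -4.74 110; 0.026 -0.0291 0 0 0 -4.74 110; 0.026 -0.0291 0 0 0 -4.74 110; 0.026 -0.0291 0 0 0 -4.74 110; 0.026 -0.0291 0 0 0 -4.74 110; 0.026 -0.0291 0 0 0 -4.74 110; 0.026 -0.0291 0 0 0 -4.74 110; 0.026 -0.0291 0 0 0 -4.74 110; 0.026 -0.0291 0 0 0 -4.74 110; 0.026 -0.0291 0 0 0 -4.74 110; 0.026 -0.0291 0 0 0 -4.74 110; 0.026 -0.0291 0 0 0 -4.74 110; 0.026 -0.0291 0 0 0 -4.74 110; 0.026 -0.0291 0 0 0 -4.74 110; 0 0 0 0 0 0 110; 0 0 0 0 0 0 110",
  "grip_force": 25
}}

```text
time_s: 1.8
ee_pos: [0.6167, 0.0452, 0.2045]
eef_rot: [-3.14, 0.0, 1.443]
force: [0.3, 0.5, 0.3]
grip_width: 0.0533
grip_force: 0.0
```

{"api": "carry_out", "payload": {
  "motion": "0 0 -0.034 0 0 0 110; 0 0 -0.034 0 0 0 110; 0 0 -0.034 0 0 0 110; 0 0 -0.034 0 0 0 110; 0 0 0 0 0 0 255; 0 0 0 0 0 0 255; 0 0 0 0 0 0 255; 0 0 0 0 0 0 255; 0 0 0 0 0 0 255; 0 0 0 0 0 0 255",
  "grip_force": 30
}}

```text
time_s: 2.63
ee_pos: [0.6168, 0.0467, 0.071]
eef_rot: [3.14, -0.0, 1.445]
force: [-12.6, 1.2, 7.5]
grip_width: 0.0173
grip_force: 5.5
```

{"api": "carry_out", "payload": {
  "motion": "0 0 0 0 0 0 255; 0 0 0 0 0 0 255; -0.0099 0.00125 0 0 0 0 255; -0.0099 0.00125 0 0 0 0 255; -0.0099 0.00125 0 0 0 0 255; -0.0099 0.00125 0 0 0 0 255; -0.0099 0.00125 0 0 0 0 255; -0.0099 0.00125 0 0 0 0 255; -0.0099 0.00125 0 0 0 0 255; -0.0099 0.00125 0 0 0 0 255; -0.0099 0.00125 0 0 0 0 255; -0.0099 0.00125 0 0 0 0 255; -0.0099 0.00125 0 0 0 0 255; -0.0099 0.00125 0 0 0 0 255; 0 0 0 0 0 0 255",
  "grip_force": 30
}}

```text
time_s: 3.88
ee_pos: [0.4972, 0.0619, 0.0708]
eef_rot: [3.14, -0.001, 1.445]
force: [-5.9, 1.3, 10.1]
grip_width: 0.0158
grip_force: 30.0
```

{"api": "carry_out", "payload": {
  "motion": "-0.004 0.0005 0 0 0 0 255; -0.004 0.0005 0 0 0 0 255; -0.004 0.0005 0 0 0 0 255; 0 0 0 0 0 0 255"
}}

```text
time_s: 4.22
ee_pos: [0.4918, 0.0626, 0.0709]
eef_rot: [3.124, -0.002, 1.445]
force: [48.7, -3.1, -29.1]
grip_width: 0.0156
grip_force: 30.0
```

{"api": "carry_out", "payload": {
  "motion": "0.003 -0.0004 0 0 0 0 255; 0.0025 -0.0003 0 0 0 0 255; 0 0 0 0 0 0 255; 0 0 0 0 0 0 255"
}}

```text
time_s: 4.55
ee_pos: [0.4924, 0.0625, 0.0708]
eef_rot: [3.138, -0.001, 1.445]
force: [3.1, 0.1, 7.2]
grip_width: 0.0152
grip_force: 30.0
```

```bash
python3 -c "
from h import *
o=ctrl.get_obs(); print(o['ee_pos'],o['eef_rot'],o['force'])"
```

```text
[0.49237116 0.06252995 0.07082642] [ 3.13810597e+00 -8.06482496e-04  1.44507771e+00] [3.12649644 0.06702462 7.1637863 ]
```

{"api": "carry_out", "payload": {
  "motion": "0 0 0 0 0 0 110; 0 0 0 0 0 0 110; 0 0 0 0 0 0 110; 0 0 0 0 0 0 110; 0 0 0.03 0 0 0 110; 0 0 0.03 0 0 0 110; 0 0 0 0 0 7 110; 0 0 0 0 0 7 110; 0 0 0 0 0 7 110; 0 0 0 0 0 7 110; 0 0 0 0 0 7 110; 0 0 0 0 0 7 110; 0 0 0 0 0 7 110; 0 0 0 0 0 7 110; 0 0 0 0 0 7 110; 0 0 0 0 0 7 110; 0 0 0 0 0 7 110; 0 0 0 0 0 7 110; 0 0 0 0 0 6 110; 0 0 0 0 0 0 110",
  "grip_force": 10
}}

```text
time_s: 6.22
ee_pos: [0.4909, 0.0624, 0.1293]
eef_rot: [-3.142, -0.0, 3.021]
force: [0.4, -0.0, 0.8]
grip_width: 0.0535
grip_force: 0.0
```

{"api": "carry_out", "payload": {
  "motion": "0 0 -0.028 0 0 0 110; 0 0 -0.028 0 0 0 110; 0 0 0 0 0 0 255; 0 0 0 0 0 0 255; 0 0 0 0 0 0 255; 0 0 0 0 0 0 255; 0 0 0 0 0 0 255; 0 0 0 0 0 0 255; 0 0 0 0 0 0 255; 0 0 0 0 0 0 255"
}}

```text
time_s: 7.05
ee_pos: [0.4914, 0.0615, 0.0744]
eef_rot: [-3.14, 0.001, 3.016]
force: [-2.4, -8.8, 6.7]
grip_width: 0.0155
grip_force: 10.0
```

```bash
python3 -c "
from h import *
o=ctrl.get_obs(); print(o['ee_pos'],o['eef_rot'],o['force'],o['grip_width'],o['qpos'])"
```

```text
[0.49136737 0.06148356 0.07439182] [-3.14015341e+00  1.28440557e-03  3.01570939e+00] [-2.38683527 -8.82957942  6.72579668] 0.01546172829709976 [ 0.05140386  0.33527775  1.80787411 -0.001956    0.99743122 -1.39244805]
```

{"api": "carry_out", "payload": {
  "motion": "0 0 0 0 0 0 110; 0 0 0 0 0 0 110; 0 0 0 0 0 0 110; 0 0 0.035 0 0 0 110; 0 0 0.035 0 0 0 0; 0 0 0.025 0 0 0 0; 0.003 -0.037 0 0 0 0 0; 0.003 -0.037 0 0 0 0 0; 0.003 -0.037 0 0 0 0 0; 0.003 -0.037 0 0 0 0 0; 0.003 -0.037 0 0 0 0 0; 0.003 -0.037 0 0 0 0 0; 0.003 -0.037 0 0 0 0 0; 0.003 -0.037 0 0 0 0 0; 0.003 -0.037 0 0 0 0 0; 0.003 -0.037 0 0 0 0 0; 0 0 0 0 0 0 0; 0 0 0 0 0 0 0"
}}

```text
time_s: 8.55
ee_pos: [0.5206, -0.3088, 0.1678]
eef_rot: [3.141, -0.001, 3.014]
force: [-0.6, -0.0, -0.1]
grip_width: 0.0941
grip_force: 0.0
```

```bash
python3 - <<'E'
from h import *
o=ctrl.get_obs(); print(o['ee_pos'],o['qpos'])
c=cam('top'); np.save('top1.npy',c['bgr'])
R_=R(c);K=c['K']
P=np.array([.611,.0465,.06]); d=R_.T@(P-c['position']); u=K[0,2]+K[0,0]*d[0]/-d[2]; v=K[1,2]-K[1,1]*d[1]/-d[2]; print('expected mount px',u,v)
v0,u0=int(v)-20,int(u)-20
cv2.imwrite('pics/mount.png',cv2.resize(c['bgr'][v0:v0+40,u0:u0+40],(600,600),interpolation=cv2.INTER_CUBIC)); print(u0,v0)
hsv=cv2.cvtColor(c['bgr'],cv2.COLOR_BGR2HSV).astype(int)
red=((hsv[...,0]<8)|(hsv[...,0]>172))&(hsv[...,1]>100)
for y,x in np.argwhere(red[v0:v0+40,u0:u0+40]): print(x+u0,y+v0,c['bgr'][y+v0,x+u0])
E
```

```text
[ 0.520638   -0.30879207  0.16780218] [-5.95902033e-01  4.54088773e-01  1.39909338e+00  1.59632889e-04
  1.28929189e+00 -2.03878818e+00]
expected mount px 307.9732707165529 183.1654988838924
287 163
323 169 [ 96 130 242]
322 170 [ 73  92 226]
323 170 [ 71  83 242]
324 170 [ 71  84 243]
325 170 [ 67  80 227]
326 170 [ 75  99 188]
309 171 [ 98 109 164]
323 171 [ 62  74 112]
324 171 [ 63  76 144]
325 171 [ 61  74 137]
309 172 [131 144 243]
```

View pics/mount.png

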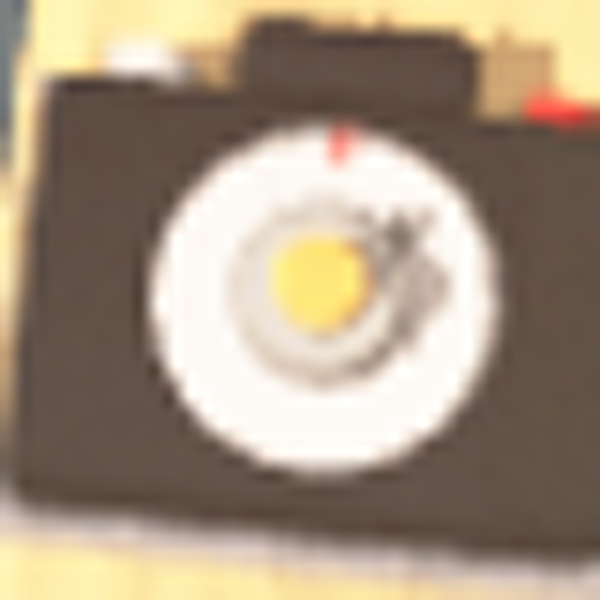

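The crop shows the flange centred at about (322,297), its red dot at (343,143), the brass plunger at (320,283), and the dark pin towards the upper right at about (397,232). That puts the pin roughly 43° clockwise of the dot. I'll square up the lens with a first squeeze along one axis.

{"api": "carry_out", "payload": {
  "motion": "0 0 0 0 0 -7 0; 0 0 0 0 0 -7 0; 0 0 0 0 0 -7 0; 0 0 0 0 0 -7 0; 0 0 0 0 0 -7 0; 0 0 0 0 0 -7 0; 0 0 0 0 0 -7 0; 0 0 0 0 0 -7 0; 0 0 -0.02 0 0 -7 0; 0 0 -0.02 0 0 -7 0; 0 0 -0.02 0 0 -7 0; 0 0 -0.03 0 0 -7 0; 0 0 -0.03 0 0 -6 0; 0 0 -0.031 0 0 0 0; 0 0 0 0 0 0 0; 0 0 0 0 0 0 255; 0 0 0 0 0 0 255; 0 0 0 0 0 0 255; 0 0 0 0 0 0 255; 0 0 0 0 0 0 255",
  "grip_force": 6
}}

```text
time_s: 10.27
ee_pos: [0.5216, -0.3078, 0.0189]
eef_rot: [3.14, 0.001, 1.445]
force: [-0.4, 0.4, -0.0]
grip_width: 0.0641
grip_force: 0.0
```

```bash
python3 - <<'E'
from h import *
o=ctrl.get_obs(); print(o['ee_pos'],o['eef_rot'],o['grip_width'],o['force'])
c=cam('top'); b=np.load('top1.npy'); g=b[163:203,287:327]
m=(g.min(2)>150).astype(np.uint8); m[:8]=0; n,lab,st,_=cv2.connectedComponentsWithStats(m); 
i=lab[27,20]; cs,_=cv2.findContours((lab==i).astype(np.uint8),0,1); cc=max(cs,key=len); h=cv2.convexHull(cc)
e=cv2.fitEllipse(h); print(st[i],e); u,v=e[0][0]+287,e[0][1]+163
M=ray(c,u,v,.06); print('mount',M)
f=lambda x,y,z: ray(c,287+x/15-.5,163+y/15-.5,z)
ang=lambda d: np.degrees(np.arctan2(d[1],d[0]))
d=f(343,143,.06)-M; print('dot',np.linalg.norm(d),ang(d))
p=f(320,283,.083)-M; print('plunger off',p)
for q in [(400,228),(375,250),(425,215)]: d=f(*q,.07)-M; print('pin?',q,np.linalg.norm(d[:2]),ang(d))
h=cv2.cvtColor(b,cv2.COLOR_BGR2HSV)
cv2.imwrite('pics/post.png',cv2.resize(np.hstack([b[195:245,285:335],g.repeat(1,0)[:40].copy() if 0 else b[158:208,285:335]]),(800,400),interpolation=cv2.INTER_NEAREST))
E
```

```text
[ 0.52155901 -0.30783499  0.01885269] [3.13978420e+00 8.97228554e-04 1.44540662e+00] 0.06410186598022222 [-0.38937336  0.44763799 -0.00651429]
[ 10   9  23  22 364] ((21.132362365722656, 19.477617263793945), (22.445981979370117, 22.54473876953125), 95.54246520996094)
mount [0.61320956 0.04597288 0.06      ]
dot 0.03401226133906874 -7.221587394064994
plunger off [-0.00079182  0.00010189  0.023     ]
pin? (400, 228) 0.021016668802324497 -51.15004786971937
pin? (375, 250) 0.013986098023287362 -52.26623440353863
pin? (425, 215) 0.026856914935962907 -53.73877496219513
```

View pics/post.png

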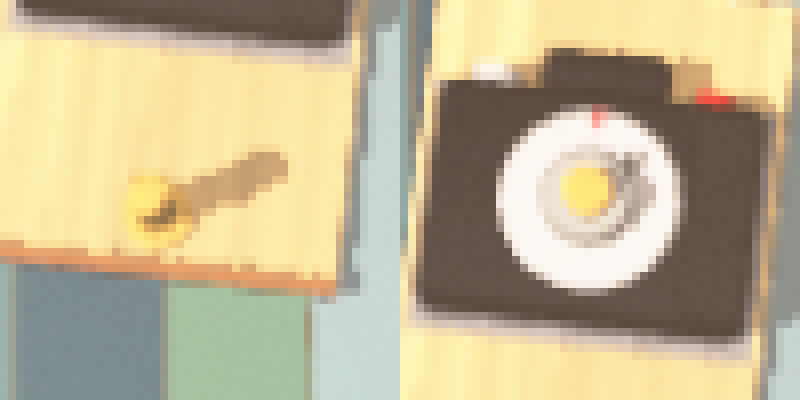

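Post and mount look as expected: the flange fit gives a radius of about 35 mm, the dot sits at -7.2° and the pin near -52° in world axes. I'll finish the first squeeze and turn for the second.

{"api": "carry_out", "payload": {
  "motion": "0 0 0 0 0 0 255; 0 0 0 0 0 0 255; 0 0 0 0 0 0 255"
}}

```text
time_s: 10.57
ee_pos: [0.5212, -0.3077, 0.0183]
eef_rot: [3.141, 0.0, 1.445]
force: [-2.3, 1.7, 7.1]
grip_width: 0.0579
grip_force: 6.0
```

{"api": "carry_out", "payload": {
  "motion": "0 0 0 0 0 0 0; 0 0 0 0 0 0 0; 0 0 0 0 0 0 0; 0 0 0 0 0 7 0; 0 0 0 0 0 7 0; 0 0 0 0 0 7 0; 0 0 0 0 0 7 0; 0 0 0 0 0 7 0; 0 0 0 0 0 7 0; 0 0 0 0 0 7 0; 0 0 0 0 0 7 0; 0 0 0 0 0 7 0; 0 0 0 0 0 7 0; 0 0 0 0 0 7 0; 0 0 0 0 0 7 0; 0 0 0 0 0 6 0; 0 0 0 0 0 0 0; 0 0 0 0 0 0 0"
}}

```text
time_s: 12.07
ee_pos: [0.521, -0.3076, 0.0174]
eef_rot: [3.142, -0.0, 3.013]
force: [-0.4, -0.3, -0.4]
grip_width: 0.094
grip_force: 0.0
```

{"api": "carry_out", "payload": {
  "motion": "0 0 0 0 0 0 255; 0 0 0 0 0 0 255; 0 0 0 0 0 0 255; 0 0 0 0 0 0 255; 0 0 0 0 0 0 255; 0 0 0 0 0 0 255; 0 0 0 0 0 0 255; 0 0 0 0 0 0 255",
  "grip_force": 25
}}

```text
time_s: 12.73
ee_pos: [0.521, -0.3077, 0.0175]
eef_rot: [-3.141, 0.0, 3.016]
force: [0.4, -1.2, -0.3]
grip_width: 0.0576
grip_force: 25.0
```

```bash
python3 -c "
from h import *
o=ctrl.get_obs(); print(o['ee_pos'],o['eef_rot'],o['force'],o['grip_width'],o['qpos'])"
```

```text
[ 0.52101728 -0.30768592  0.01745094] [-3.14147346e+00  7.21287402e-05  3.01570788e+00] [ 0.35007604 -1.20952299 -0.26846199] 0.05762239732379989 [-5.93931895e-01  6.28737970e-01  1.51283499e+00 -8.77530780e-05
  9.99901550e-01 -2.03879603e+00]
```

{"api": "carry_out", "payload": {
  "motion": "0 0 0.02 0 0 0 255; 0 0 0.03 0 0 0 255; 0 0 0.03 0 0 0 255; 0 0 0.03 0 0 0 255; 0.00905 0.03545 0 0 0 -6 255; 0.00905 0.03545 0 0 0 -6 255; 0.00905 0.03545 0 0 0 -6 255; 0.00905 0.03545 0 0 0 -6 255; 0.00905 0.03545 0 0 0 -6 255; 0.00905 0.03545 0 0 0 -6 255; 0.00905 0.03545 0 0 0 -6 255; 0.00905 0.03545 0 0 0 -6 255; 0.00905 0.03545 0 0 0 -6 255; 0.00905 0.03545 0 0 0 -6 255; 0 0 0 0 0 0 255; 0 0 0 0 0 0 255; 0 0 0 0 0 0 255"
}}

```text
time_s: 14.15
ee_pos: [0.6112, 0.0467, 0.127]
eef_rot: [-3.141, -0.0, 1.97]
force: [0.5, 0.2, -2.2]
grip_width: 0.0578
grip_force: 25.0
```

```bash
python3 - <<'E'
from h import *
o=ctrl.get_obs(); print(o['ee_pos'],o['eef_rot'],o['force'],o['grip_width'],o['qpos'])
c=cam('top');s=cam('scene')
def proj(c,P):
    K=c['K']; d=R(c).T@(np.array(P)-c['position']); return K[0,2]+K[0,0]*d[0]/-d[2],K[1,2]-K[1,1]*d[1]/-d[2]
im=[]
for k in (c,s):
    u,v=map(int,proj(k,[.6115,.0468,.1])); print(u,v); im.append(cv2.resize(k['bgr'][v-35:v+35,u-35:u+35],(400,400),interpolation=cv2.INTER_CUBIC))
cv2.imwrite('pics/over.png',np.hstack(im))
E
```

```text
[0.61118132 0.04671613 0.12697746] [-3.14059749e+00 -2.51677973e-04  1.97022198e+00] [ 0.53158805  0.17710726 -2.19682581] 0.057752505192944 [ 1.66032285e-02  5.09231850e-01  1.41673331e+00 -1.47421279e-04
  1.21664463e+00 -3.82771352e-01]
307 180
307 204
```

View pics/over.png

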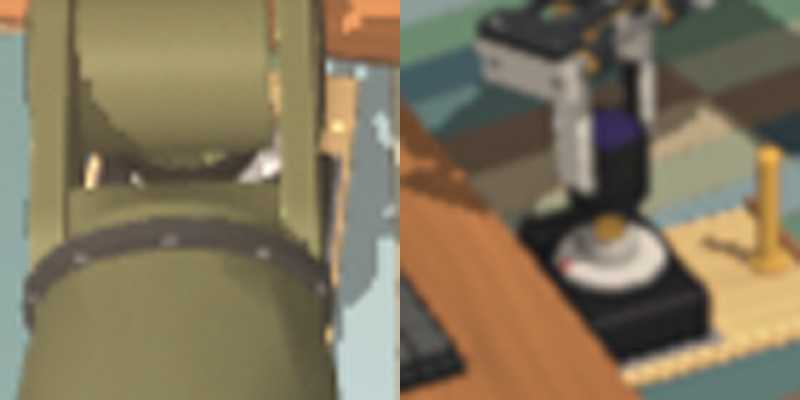

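The scene view shows the lens upright in the hand, above the spigot. I'll lower it in small steps.

{"api": "carry_out", "payload": {
  "motion": "0 0 -0.015 0 0 0 255; 0 0 -0.015 0 0 0 255; 0 0 -0.002 0 0 0 255; 0 0 -0.002 0 0 0 255; 0 0 -0.002 0 0 0 255; 0 0 0 0 0 0 255"
}}

```text
time_s: 14.75
ee_pos: [0.6117, 0.0466, 0.0919]
eef_rot: [3.141, 0.0, 1.968]
force: [-0.4, -0.4, -2.6]
grip_width: 0.0578
grip_force: 25.0
```

{"api": "carry_out", "payload": {
  "motion": "0 0 -0.001 0 0 0 255; 0 0 -0.001 0 0 0 255; 0 0 -0.001 0 0 0 255; 0 0 -0.001 0 0 0 255; 0 0 0 0 0 0 255"
}}

```text
time_s: 15.17
ee_pos: [0.6116, 0.047, 0.0874]
eef_rot: [3.141, 0.0, 1.969]
force: [-0.2, -0.4, -2.2]
grip_width: 0.0575
grip_force: 25.0
```

{"api": "carry_out", "payload": {
  "motion": "0 0 -0.001 0 0 0 255; 0 0 -0.0005 0 0 0 255; 0 0 0 0 0 0 255"
}}

```text
time_s: 15.42
ee_pos: [0.6117, 0.047, 0.0869]
eef_rot: [3.141, 0.0, 1.969]
force: [-3.3, 1.6, 6.7]
grip_width: 0.0575
grip_force: 25.0
```

{"api": "carry_out", "payload": {
  "motion": "0 0 0.0003 0 0 -3 255; 0 0 0 0 0 -3 255; 0 0 0 0 0 -3 255; 0 0 0 0 0 -3 255; 0 0 0 0 0 -3 255; 0 0 0 0 0 -3 255; 0 0 0 0 0 0 255"
}}

```text
time_s: 16.0
ee_pos: [0.6119, 0.047, 0.0868]
eef_rot: [3.14, 0.0, 1.652]
force: [0.5, -0.2, 2.0]
grip_width: 0.0575
grip_force: 25.0
```

{"api": "carry_out", "payload": {
  "motion": "0 0 0 0 0 -2 255; 0 0 0 0 0 -2 255; 0 0 0 0 0 0 255"
}}

```text
time_s: 16.25
ee_pos: [0.6113, 0.0469, 0.086]
eef_rot: [-3.141, 0.0, 1.585]
force: [0.4, 0.4, -1.4]
grip_width: 0.0573
grip_force: 25.0
```

{"api": "carry_out", "payload": {
  "motion": "0 0 0 0 0 -2 255; 0 0 0 0 0 -2 255; 0 0 0 0 0 0 255"
}}

```text
time_s: 16.5
ee_pos: [0.6113, 0.0469, 0.086]
eef_rot: [-3.141, 0.0, 1.516]
force: [0.2, -0.2, -3.4]
grip_width: 0.0574
grip_force: 25.0
```

{"api": "carry_out", "payload": {
  "motion": "0 0 0 0 0 -2 255; 0 0 0 0 0 0 255; 0 0 0 0 0 0 255"
}}

```text
time_s: 16.75
ee_pos: [0.6114, 0.0469, 0.0861]
eef_rot: [-3.141, 0.0, 1.483]
force: [0.6, -0.6, -1.3]
grip_width: 0.0575
grip_force: 25.0
```

{"api": "carry_out", "payload": {
  "motion": "0 0 -0.001 0 0 2 255; 0 0 -0.001 0 0 1 255; 0 0 -0.001 0 0 0 255; 0 0 -0.001 0 0 0 255; 0 0 0 0 0 0 255"
}}

```text
time_s: 17.17
ee_pos: [0.6115, 0.0469, 0.0823]
eef_rot: [-3.142, 0.0, 1.532]
force: [-1.7, -0.1, 1.3]
grip_width: 0.0573
grip_force: 25.0
```

{"api": "carry_out", "payload": {
  "motion": "0 0 -0.001 0 0 0 255; 0 0 -0.001 0 0 0 255; 0 0 -0.001 0 0 0 255; 0 0 -0.001 0 0 0 255; 0 0 0 0 0 0 255",
  "grip_force": 45
}}

```text
time_s: 17.58
ee_pos: [0.6116, 0.0469, 0.0783]
eef_rot: [3.141, 0.0, 1.532]
force: [-2.4, 0.3, 4.3]
grip_width: 0.0574
grip_force: 45.0
```

{"api": "carry_out", "payload": {
  "motion": "0 0 -0.001 0 0 0 255; 0 0 -0.0007 0 0 0 255; 0 0 0 0 0 0 255"
}}

```text
time_s: 17.83
ee_pos: [0.6118, 0.0469, 0.0774]
eef_rot: [3.141, -0.0, 1.532]
force: [-4.3, 0.0, 10.6]
grip_width: 0.0574
grip_force: 45.0
```

{"api": "carry_out", "payload": {
  "motion": "0 0 -0.0007 0 0 0 255; 0 0 -0.0006 0 0 0 255; 0 0 0 0 0 0 255; 0 0 0 0 0 0 255"
}}

```text
time_s: 18.17
ee_pos: [0.6125, 0.0468, 0.0774]
eef_rot: [3.139, -0.0, 1.532]
force: [-5.4, -0.5, 19.9]
grip_width: 0.0574
grip_force: 45.0
```

```bash
python3 - <<'E'
from h import *
o=ctrl.get_obs(); print(o['ee_pos'],o['eef_rot'],o['force'],o['moment'],o['grip_force'])
s=cam('scene'); cv2.imwrite('pics/end.png',cv2.resize(s['bgr'][160:260,250:370],(720,600),interpolation=cv2.INTER_CUBIC))
E
```

```text
[0.6124808  0.04682548 0.07739287] [ 3.13851635e+00 -2.80621065e-05  1.53238033e+00] [-5.43839716 -0.50053504 19.85436375] [-0.29443025  1.45923113  0.04679345] 45.00657320022583
```

View pics/end.png

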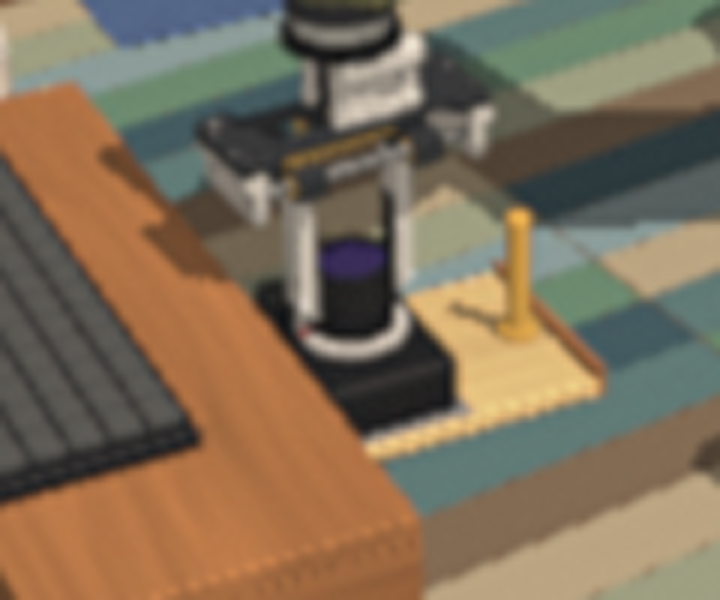

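It stopped dead at z = 0.0774. The expected home height is 0.0600 + 0.01745 = 0.0774, so the lens is seated, and the view shows it flat on the flange with the tray out. I'll ease off the sideways load on the tray before handing in.

{"api": "carry_out", "payload": {
  "motion": "-0.0008 0 0 0 0 0 255; 0 0 0 0 0 0 255; 0 0 0 0 0 0 255; 0 0 0 0 0 0 255"
}}

```text
time_s: 18.55
ee_pos: [0.6124, 0.0468, 0.0774]
eef_rot: [3.137, -0.0, 1.532]
force: [0.1, -0.2, 16.4]
grip_width: 0.0576
grip_force: 45.0
```

```bash
python3 -c "
from h import *
print(ctrl.hand_in()); o=ctrl.get_obs(); print(o['ee_pos'],o['force'],o['grip_force'])"
```

```text
the job is handed in; nothing more can be done
None
the job is handed in; nothing more can be done
```

I drew the tray out to its stop, set the lens over the pin and pressed it home (16 N down, 45 N grip, hand still on it), then handed in after about 18.6 s; no verdict came back.

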